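# Switch on the microscope station in order

### The job

Switch on the microscope station in its proper order: with closed fingertips, lightly press in the bar-shaped switch on the power pack, then the round switch on the lamp drum, and last the square switch on the camera box, each well down so that it stays in. Leave the slide warmer's small switch out, and do not lift, shift or knock over any of the units or the things standing around them.

Things in the scene. Friction and masses are not known exactly. Their poses are not given: they have to be found in the camera images.
- power: Power pack: oblong off-white box, 95 x 130 mm, 55 mm high, on four small rubber feet, 0.7 to 1.2 kg, loose. Origin at the centre of its underside; y along its 130 mm side.
- power_switch (a joint): Bar-shaped switch in the middle of the power pack's top, 20 x 60 mm, its length along the box's long side (y of power). Black, 22 mm proud of the housing when out; slides straight down 12 mm against about 2.5 N of friction and stays where it is left; counts as on from 6 mm down. Value: depth pressed, without the squash of its soft cap, m, 0 = fully out (starts at 0 to 0.0015), 0.012 = at the stop.
- power_switch_top (a point): Centre of the top face of this switch's cap; it goes down with it. z is up. The cap is soft: while pressed it squashes by 0.5 mm per newton (at most 8 mm) on top of the switch's own travel, then springs back. 77 mm above the bench when out.
- lamp: Lamp control: round off-white drum, 110 mm across, 45 mm high, 0.45 to 0.8 kg, loose. Origin at the centre of its underside.
- lamp_switch (a joint): Round switch, 40 mm across, in the middle of the lamp drum's top. Black, 22 mm proud of the housing when out; slides straight down 12 mm against about 2.5 N of friction and stays where it is left; counts as on from 6 mm down. Value: depth pressed, without the squash of its soft cap, m, 0 = fully out (starts at 0 to 0.0015), 0.012 = at the stop.
- lamp_switch_top (a point): Centre of the top face of this switch's cap; it goes down with it. z is up. The cap is soft: while pressed it squashes by 0.5 mm per newton (at most 8 mm) on top of the switch's own travel, then springs back. 67 mm above the bench when out.
- camera: Camera box: off-white cube-like box, 85 x 85 mm, 70 mm high, 0.45 to 0.8 kg, loose. Origin at the centre of its underside.
- camera_switch (a joint): Square switch, 32 x 32 mm, in the middle of the camera box's top. Black, 22 mm proud of the housing when out; slides straight down 12 mm against about 2.5 N of friction and stays where it is left; counts as on from 6 mm down. Value: depth pressed, without the squash of its soft cap, m, 0 = fully out (starts at 0 to 0.0015), 0.012 = at the stop.
- camera_switch_top (a point): Centre of the top face of this switch's cap; it goes down with it. z is up. The cap is soft: while pressed it squashes by 0.5 mm per newton (at most 8 mm) on top of the switch's own travel, then springs back. 92 mm above the bench when out.
- warmer: Slide warmer, to be left off: flat off-white slab, 120 x 95 mm, 30 mm high, with a bare steel plate on top, 0.6 to 1.05 kg, loose. Origin at the centre of its underside.
- warmer_switch (a joint): Small round switch, 18 mm across, on the warmer beside its steel plate, 38 mm towards -x of warmer from its centre. Same make as the others: 22 mm proud, 12 mm travel, stays where it is left. Joint value: depth pressed, m, 0 = fully out (starts at 0 to 0.0015). Leave it out.
- vial: Bystander: glass vial with a white cap, 23 mm across, 50 mm high, standing, loose. Origin at the centre of its underside.
- jar: Bystander: amber glass jar with a white lid, 34 mm across, 45 mm high, standing, loose. Origin at the centre of its underside.
- large_dish: Bystander: lidded glass specimen dish, 90 mm across, 16 mm high, loose. Origin at the centre of its underside.
- small_dish: Bystander: lidded glass specimen dish, 60 mm across, 14 mm high, loose. Origin at the centre of its underside.
- forceps: Bystander: steel forceps lying flat, 115 mm long (along x), about 15 mm wide, 6 mm high, loose. Origin at the centre of the underside.
There are look-alikes about, which are no part of the job. Leave any purple look-alike of the lamp alone.

How it is judged (in metres and radians):
On the way, in this order (a step that is already met when the one before it is completed fails the run):
1. the power pack is on: its switch is 6 mm or more down (value of joint power_switch above 0.006 m), for 0.2 s.
2. the lamp is on: its switch is 6 mm or more down (value of joint lamp_switch above 0.006 m), for 0.2 s.
3. the camera box is on: its switch is 6 mm or more down (value of joint camera_switch above 0.006 m), for 0.2 s.
At the end, for the whole second after the job is handed in: The power, lamp and camera switches are each at least 6 mm down, the warmer's switch less than 4 mm down, and all units and bystanders upright and within 20 mm of where they began (value of joint each of power_switch, lamp_switch, camera_switch above 0.006 m and value of joint warmer_switch below 0.004 m and distance of each of power, lamp, camera, warmer, vial, jar, large_dish, small_dish, forceps from where it was at the start of the episode below 0.02 m and angle between each of power, lamp, camera, warmer's own z axis and vertical below 0.1 rad and linear speed of each of power, lamp, camera, warmer below 0.02 m/s and angle between each of vial, jar, large_dish, small_dish, forceps's own z axis and vertical below 0.5 rad); the robot touches nothing.
It fails at once if the slide warmer's switch is pressed (more than 4 mm down) (value of joint warmer_switch above 0.004 m).
It fails at once if a unit or its switch is pushed harder than 25 N by the robot (contact force between any of the arm, the fingers and power above 25 N or contact force between any of the arm, the fingers and lamp above 25 N or contact force between any of the arm, the fingers and camera above 25 N or contact force between any of the arm, the fingers and warmer above 25 N).
It fails at once if a unit is lifted (8 mm or more off the bench) (height (world z) of any of power, lamp, camera, warmer above 0.008 m).
It fails at once if a unit is shifted more than 20 mm (distance of any of power, lamp, camera, warmer from where it was at the start of the episode above 0.02 m).
It fails at once if a bystander is shifted or lifted more than 20 mm, or tipped over (distance of any of vial, jar, large_dish, small_dish, forceps from where it was at the start of the episode above 0.02 m or angle between any of vial, jar, large_dish, small_dish, forceps's own z axis and vertical above 0.5 rad).
It also fails if it takes over 58 s, if anything falls off the work surface, if the arm or the gripper's body presses on something with over 40 N, if the wrist force passes 120 N, or if a joint passes its speed limit or range.

### The arm

A 7-joint arm with a two-finger parallel gripper is mounted at the origin on the work surface. World frame = base frame: x ahead of the robot, y to its left, z up, the work surface at z = 0. Lengths are in mm, angles in rad, forces in N, time in s.
With the tool pointing down it reaches from about 400 to 850 mm from the base axis. Payload 4.5 kg.
Tool frame: the origin (TCP) lies midway between the tips of the shut fingers; the grasp point (between the pads) lies 19 mm behind it; x points along the fingers, y is the direction in which the jaws open and shut, and the axes are right-handed (so a half turn about x gives the same grasp; the last joint's range is limited). The gripper opens to 85 mm and grips with 20 to 120 N. Pads are 22 mm wide; open, the fingers measure 114 mm over their backs; the gripper's body (76 mm by 85 mm) begins 54 mm behind the grasp point. The pads swing forward as they close: fully open they stand 13 mm farther back than shut.
Start: joints at [1.199, 0.689, -0.195, 1.565, 0.157, 0.902, -0.215], TCP at [246.753, -574.256, 207.017] pointing down, gripper open.
Joint ranges: [-3.01, 3.01], [-0.46, 2.08], [-1.47, 1.51], [0.13, 2.56], [-1, 4.14], [0.04, 2.09], [-2.66, 2.66]. Speed limits (rad/s): [2.57, 2.57, 3.14, 3.14, 3.14, 3.14, 3.14].

### API

Orientations are given as a unit quaternion [w, x, y, z].
In Python, from rig import get_state, grab_frame, camera_info, order gives the robot as it stands.
- The arm moves only by the shell command python3 -m handwheel 'ROWS' [FORCE]. ROWS is JSON, a list that holds one entry, the list of rows, each a list of 7 numbers: the shift along the tool's x, y, z in mm, then the turn, a rotation vector about the tool's x, y, z in rad, then the opening in per cent of the stroke, from 0 (shut) to 100 (fully open). A call has 1 to 10 rows; each row is the pose to reach, as a shift and turn from the pose commanded when the call began, along the tool's axes at that moment; what a row does not reach only later rows make up. A row lasts 1/10 s, in which the tool goes at most 50 mm and 8.59 degrees, less where a joint would pass 70% of its speed; a pose out of reach is approached as far as the arm can. A call with a gripper value outside its range is refused whole. The fingers move at their own pace and stop on an object; FORCE is the grip in N (left out, the last holds). Time passes only in rows, so rows that repeat a pose let the fingers close. It gives the time, the measured TCP pose, the force and the opening at its end, in the units of the state.
- get_state(): the state, without advancing time (a new reading comes with each control period).
- grab_frame(name): name is "side" or "top"; returns the picture (384x512x3 uint8, red, green, blue); there is no depth.
- camera_info(name): a dict with "fx", "fy", "cx", "cy" (pixels), "origin" and "rotation" of the camera in the world. Camera axes: x right, y up, looking along -z (the intrinsics and any distortion apply to the point x, -y, -z); pixel columns grow to the right and rows downward; lengths in mm; the calibration is good to about 2 mm. A picture is of the moment at which its call begins. camera_info takes no time and is no camera call.
- order.finish_job(): hands the job in, once; it reports no verdict.
The state is a dict: "clock": time; "joint_pos": joint angles; "joint_vel": joint speeds; "tau": joint torques, N m; "tcp_pos": TCP position; "tool_rot": TCP orientation; "force": force on the tool from outside, world axes, zero at the start; "moment": the same for the moment, N m; "gripper_width": opening from 0.0 (shut) to 1.0 (fully open).
Only numpy, scipy, OpenCV 4.12 (cv2) and the standard library are available. Lean on these libraries where they do the work, as an engineer would, in place of code of your own. Each camera call takes 0.05 s, during which the arm holds its last target. There are 200 camera calls.

## Working session

There is one attempt and no reset: what is moved stays moved. The work goes in short steps, Python scripts to look and compute and a shell command to move; the robot and the scene stay as the last step left them, time stands still between calls to the robot, and variables do not carry over. Pictures are saved under pics/ and viewed, about 8 in all and at most 12, crops included, and the job is handed in when it is done.

```bash
mkdir -p pics; ls
python3 - <<'E'
from rig import *
import cv2,json
for n in("top","side"):
    cv2.imwrite(f"pics/{n}0.png",grab_frame(n)[:,:,::-1]); print(n,camera_info(n))
print(get_state())
E
```

```text
pics
top {'fx': 437.30215968881737, 'fy': 437.30215968881737, 'cx': 256.78218755180086, 'cy': 188.85240804048448, 'origin': array([ 348.23117105,  -68.59207134, 1243.50760382]), 'rotation': array([ 0.71311269,  0.05369477, -0.04417165, -0.69759302])}
side {'fx': 352.2389283253581, 'fy': 352.2389283253581, 'cx': 253.52166301564185, 'cy': 191.43312576971385, 'origin': array([204.8707411 , 713.43745797, 574.85321074]), 'rotation': array([-0.16212276, -0.08505363,  0.49587754,  0.84887429])}
{'clock': 0.1, 'joint_pos': array([ 1.19877522,  0.68990422, -0.19453772,  1.56627314,  0.15728154,
        0.90247681, -0.21510153]), 'joint_vel': array([ 0.0010877 , -0.0008938 , -0.00246366, -0.00445149, -0.0004176 ,
        0.00167882, -0.00029133]), 'tau': array([-4.00968987e-03, -5.40590572e+01, -1.27171475e+00, -1.58983934e+01,
        9.31886985e-03,  4.39125986e-03,  9.90972808e-06]), 'tcp_pos': array([ 246.45327891, -573.66577306,  206.25332217]), 'tool_rot': array([-0.14195363, -0.69244224, -0.14309614,  0.69274555]), 'force': array([ 0.46060769, -0.14929075,  0.3956917 ]), 'moment': array([-0.0201384 , -0.01203066,  0.00275231]), 'gripper_width': 1.0019948434647772}
```

View pics/top0.png

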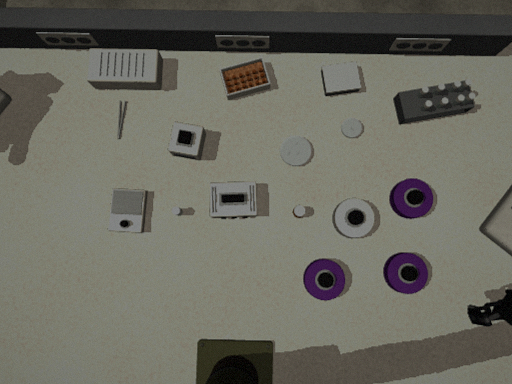

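View pics/side0.png

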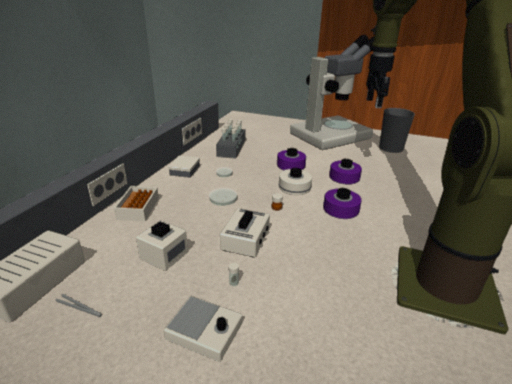

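The top view shows the power pack at about (233,199), the white lamp drum at (355,218), the camera box at (187,140) and the warmer at (127,212), which is to be left alone. The side view confirms these.

Look-alikes for the lamp are the purple drums at (412,198), (407,272) and (325,279). The only white drum is at (355,218), with the amber jar beside it at (299,211).

```bash
cat > h.py <<'E'
from rig import *
import numpy as np, cv2
from scipy.spatial.transform import Rotation as R
rot=lambda q:R.from_quat(np.r_[q[1:],q[0]])
def ray(n,u,v):
    c=camera_info(n); d=np.array([(u-c['cx'])/c['fx'],-(v-c['cy'])/c['fy'],-1])
    return np.array(c['origin']),rot(c['rotation']).apply(d)
def plane(n,u,v,z):
    o,d=ray(n,u,v); return o+d*(z-o[2])/d[2]
def two(a,b):
    (o,d),(p,e)=ray("top",*a),ray("side",*b)
    s=np.linalg.lstsq(np.c_[d,-e],p-o,rcond=None)[0]
    x,y=o+d*s[0],p+e*s[1]; return (x+y)/2,np.linalg.norm(x-y)
def dark(im,u,v,r=18,t=50):
    g=im.max(2)[v-r:v+r,u-r:u+r]; n,l,s,c=cv2.connectedComponentsWithStats((g<t).astype(np.uint8))
    k=min([i for i in range(1,n) if s[i,4]>15],key=lambda i:np.hypot(*(c[i]-r)))
    cn=cv2.findContours((l==k).astype(np.uint8),0,1)[0][0]
    return c[k]+[u-r,v-r],s[k,4],cv2.minAreaRect(cn)
def rel(p):  # world target (mm) -> tool-axis shift from current measured tcp
    s=get_state(); return rot(s['tool_rot']).inv().apply(np.array(p)-s['tcp_pos'])
E
python3 - <<'E'
from h import *
t=cv2.imread("pics/top0.png");s=cv2.imread("pics/side0.png")
for n,a,b,z in(("power",(233,199),(246,219),77),("lamp",(355,218),(296,173),67),("camera",(186,138),(160,230),92)):
    c,A,r=dark(t,*a); c2,A2,r2=dark(s,*b,14)
    print(n,c,A,r[1:],plane("top",*c,z).round(1),'side',c2,A2,plane("side",*c2,z-5).round(1),two(c,c2))
print(rot(get_state()['tool_rot']).as_matrix().round(3))
u=[cv2.resize(t[y-32:y+32,x-40:x+40],None,fx=5,fy=5) for x,y in((233,199),(355,218),(187,140))]
w=[cv2.resize(s[y-32:y+32,x-40:x+40],None,fx=5,fy=5) for x,y in((246,225),(296,178),(162,238))]
cv2.imwrite("pics/c1.png",cv2.resize(np.vstack([np.hstack(u),np.hstack(w)]),(800,427)))
E
```

```text
power [232.58433735 197.95180723] 166 ((7.623434543609619, 21.445362091064453), 85.91438293457031) [484.6  13.5  77. ] side [245.34666667 219.64666667] 150 [482.8  27.1  72. ] (array([486.9853532 ,  14.69256944,  62.95730504]), np.float64(1.5090088299698585))
lamp [355.55729167 217.05729167] 192 ((14.0, 15.0), 90.0) [ 441.2 -317.8   67. ] side [295.42696629 172.07865169] 89 [ 441.3 -305.4   62. ] (array([ 443.42122488, -320.11573121,   54.69617854]), np.float64(2.47617509401776))
camera [184.54320988 136.87654321] 162 ((13.335896492004395, 12.355316162109375), 11.309932708740234) [646.6 147.7  92. ] side [160.14285714 229.18518519] 189 [643.9 160.5  87. ] (array([650.82443846, 150.6408786 ,  78.33552235]), np.float64(1.4837006177556376))
[[-0.001  0.395 -0.919]
 [ 0.001 -0.919 -0.395]
 [-1.    -0.002  0.   ]]
```

View pics/c1.png

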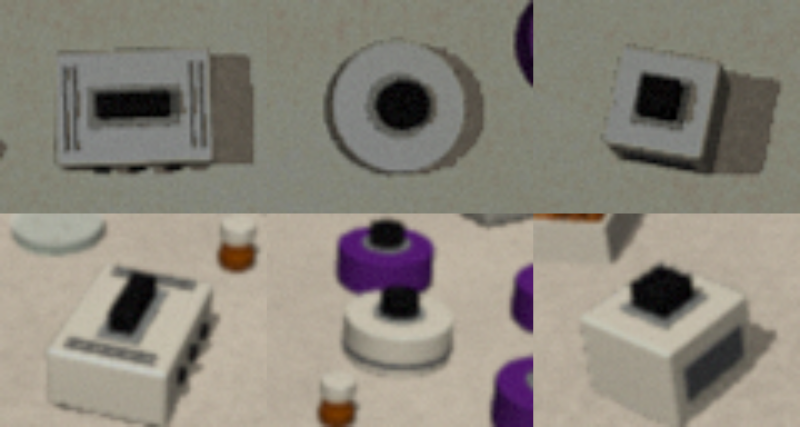

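The crop shows the black bar switch, the white drum's round switch and the square switch, so the choices hold. The targets are about (485,14), (441,-318) and (647,148). I'll shut the fingers and travel high to the power pack.

```bash
python3 -m handwheel '[[[0,-20,-20,0,0,0,0],[0,-45,-45,0,0,0,0],[0,-70,-70,0,0,0,0],[0,-95,-95,0,0,0,0],[0,-120,-120,0,0,0,0],[0,-145,-145,0,0,0,0],[0,-170,-170,0,0,0,0],[0,-195,-195,0,0,0,0],[0,-210,-210,0,0,0,0],[0,-220,-220,0,0,0,0]]]' 20
python3 -m handwheel '[[[0,-20,-20,0,0,0,0],[0,-45,-45,0,0,0,0],[0,-70,-70,0,0,0,0],[0,-95,-95,0,0,0,0],[0,-120,-120,0,0,0,0],[0,-145,-145,0,0,0,0],[0,-170,-170,0,0,0,0],[0,-195,-195,0,0,0,0],[0,-215,-220,0,0,0,0],[0,-226,-231,0,0,0,0]]]'
python3 - <<'E'
from h import *
s=get_state();print(s['clock'],s['tcp_pos'],s['gripper_width'],s['force'],rot(s['tool_rot']).as_matrix().round(3).tolist())
print(rel([485,14,100]))
E
```

```text
clock: 1.1
tcp_pos: [362.6, -283.0, 206.9]
tool_rot: [-0.143, -0.692, -0.144, 0.692]
force: [-0.0, -0.6, -0.2]
gripper_width: -0.004
clock: 2.1
tcp_pos: [486.4, 17.2, 206.9]
tool_rot: [0.143, 0.693, 0.144, -0.692]
force: [0.9, 0.2, 0.5]
gripper_width: 0.002
2.1 [486.40135197  17.16706179 206.88459942] 0.002474133203181526 [0.90467827 0.16589304 0.52875786] [[0.001, 0.399, -0.917], [0.002, -0.917, -0.399], [-1.0, -0.001, -0.002]]
[106.87716476   2.46238315   2.74225882]
```

```bash
python3 -m handwheel '[[[20,1,1,0,0,0,0],[45,2,2,0,0,0,0],[70,2.5,2.7,0,0,0,0],[95,2.5,2.7,0,0,0,0],[112,2.5,2.7,0,0,0,0],[119,2.5,2.7,0,0,0,0],[119,2.5,2.7,0,0,0,0],[119,2.5,2.7,0,0,0,0]]]'
python3 - <<'E'
from h import *
s=get_state();print(s['clock'],s['tcp_pos'],s['force'])
a=grab_frame("side")[:,:,::-1];b=grab_frame("top")[:,:,::-1]
cv2.imwrite("pics/p1.png",np.hstack([cv2.resize(a[175:255,206:286],(400,400)),cv2.resize(b[160:240,193:273],(400,400))]))
E
```

```text
clock: 2.9
tcp_pos: [484.0, 10.2, 88.5]
tool_rot: [0.143, 0.693, 0.142, -0.692]
force: [0.4, -0.3, -0.3]
gripper_width: -0.001
2.9 [483.96843817  10.2445938   88.47815497] [ 0.38282623 -0.28169857 -0.26117982]
```

View pics/p1.png

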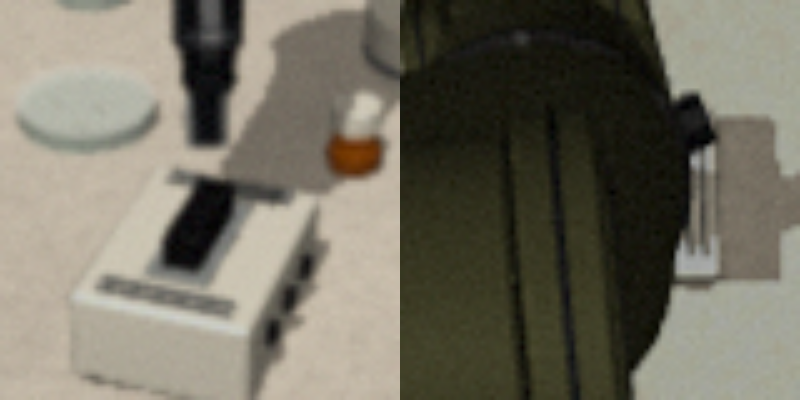

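```bash
cat >> h.py <<'E'
def proj(n,p):
    c=camera_info(n); q=rot(c['rotation']).inv().apply(np.array(p)-c['origin'])
    return np.array([c['cx']-c['fx']*q[0]/q[2], c['cy']+c['fy']*q[1]/q[2]])
E
python3 - <<'E'
from h import *
s=get_state();print(s['tcp_pos'],'tcp side',proj("side",s['tcp_pos']))
for n,p in(("power",[484.6,13.5,77]),("lamp",[441.2,-317.8,67]),("camera",[646.6,147.7,92])):print(n,proj("side",p),proj("top",p))
# power pack: expected cap ends / box bottom
for y in(-16.5,43.5):print(proj("side",[484.6,y,77]))
t=cv2.imread("pics/top0.png")
# unit outlines at white threshold (top faces)
hsv=cv2.cvtColor(t,cv2.COLOR_BGR2HSV)
for (u,v),z in(((233,199),55),((355,218),45),((187,140),70)):
    w=((t.min(2)>135)).astype(np.uint8); print(np.percentile(t.min(2)[v-25:v+25,u-30:u+30],[10,50,90]))
    w=w[v-35:v+35,u-40:u+40];n,l,st,c=cv2.connectedComponentsWithStats(w)
    k=1+np.argmax(st[1:,4]);cn=max(cv2.findContours((l==k).astype(np.uint8),0,1)[0],key=cv2.contourArea)
    r=cv2.minAreaRect(cn);ctr=np.array(r[0])+[u-40,v-35];print(ctr,r[1:],plane("top",*ctr,z))
E
```

```text
[484.27358802  10.23008357  88.83460923] tcp side [247.33636293 210.58701531]
power [246.70442084 215.09736141] [232.57683794 197.95764331]
lamp [296.55003648 169.18431282] [355.57171921 217.07087119]
camera [162.03220362 224.26299839] [184.55197021 136.87294613]
[250.98984891 209.27071365]
[242.18017154 221.24872054]
[ 66.9 117.  131. ]
[229.  187.5] ((1.0, 0.0), -90.0) [515.87718089  25.76285443  55.        ]
[ 69. 117. 130.]
[343. 218.] ((0.0, 0.0), 0.0) [ 439.6414255 -288.1470772   45.       ]
[ 43.9 115.  128. ]
[196.  151.5] ((1.0, 0.0), -90.0) [611.69543624 118.43862565  70.        ]
```

```bash
python3 -m handwheel '[[[3,0,-3,0,0,0,0],[6,-3,-1,0,0,0,0],[8,-3,-1,0,0,0,0],[10,-3,-1,0,0,0,0],[10,-3,-1,0,0,0,0],[10,-3,-1,0,0,0,0]]]'
python3 - <<'E'
from h import *
s=get_state();print(s['clock'],s['tcp_pos'],s['force'],proj("side",s['tcp_pos']),proj("side",[246.45,-573.7,206.3]))
a=grab_frame("side")[:,:,::-1]
cv2.imwrite("pics/p2.png",np.hstack([cv2.resize(a[180:240,216:276],(400,400),interpolation=2),cv2.resize(cv2.imread("pics/side0.png")[60:120,345:405],(400,400),interpolation=2)]))
E
```

```text
clock: 3.6
tcp_pos: [483.3, 13.3, 77.9]
tool_rot: [-0.143, -0.693, -0.142, 0.693]
force: [0.0, 0.3, 0.2]
gripper_width: 0.004
3.6 [483.27560272  13.25560827  77.90531091] [0.03220751 0.31212402 0.15823005] [247.22299293 214.86193803] [372.00060289 113.78100786]
```

View pics/p2.png

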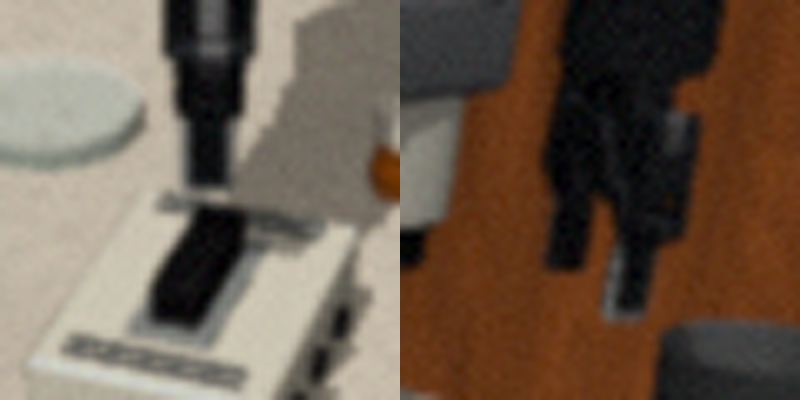

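```bash
for i in 1 2; do python3 -m handwheel '[[[1,0,0,0,0,0,0],[2,0,0,0,0,0,0],[2,0,0,0,0,0,0]]]' | grep -E "tcp|force"; done
```

```text
tcp_pos: [483.3, 13.3, 75.9]
force: [-0.8, -0.4, 0.1]
tcp_pos: [483.2, 13.3, 73.9]
force: [-0.1, -0.3, -0.2]
```

```bash
for i in 1 2; do python3 -m handwheel '[[[1,0,0,0,0,0,0],[2,0,0,0,0,0,0],[2,0,0,0,0,0,0]]]' | grep -E "tcp|force"; done
python3 - <<'E'
from h import *
s=get_state();print(s['clock'],s['tcp_pos'],s['force'],proj("side",s['tcp_pos']))
a=grab_frame("side")[:,:,::-1];b=grab_frame("top")[:,:,::-1]
cv2.imwrite("pics/p3.png",np.hstack([cv2.resize(a[180:240,216:276],(400,400),interpolation=2),cv2.resize(b[130:250,193:313],(400,400),interpolation=2)]))
E
```

```text
tcp_pos: [483.2, 13.3, 71.9]
force: [0.4, 0.1, -0.8]
tcp_pos: [483.2, 13.3, 69.9]
force: [-0.6, -0.6, -0.2]
4.85 [483.22533976  13.33217346  69.85046498] [-0.55586144 -0.63775398 -0.15131461] [247.20628363 217.50589105]
```

View pics/p3.png

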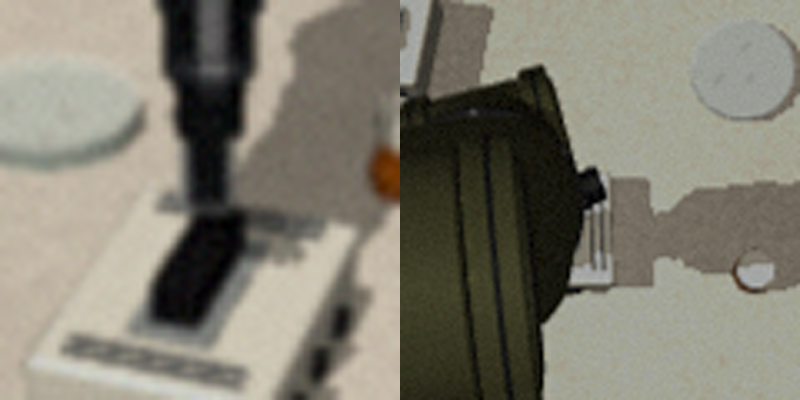

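Run:
```python
from h import *
print("start tip top proj", proj("top",[246.45,-573.7,215]))
for p in((269,183),(269,216),(270,196),(275,196)):print(p,plane("top",*p,0).round(0))
print("box top R edge",plane("top",257,183,55).round(0),plane("top",257,216,55).round(0))
for d in([0,0,20],[15,-15,0],[0,-20,0],[20,0,0],[10,-10,10]):print(d,proj("side",np.array([483.2,13.3,69.9])+d).round(1))
b=cv2.imread("pics/top0.png")[280:340,452:512];print((b.max(2)<40).astype(int)[:, ::1].sum(0),np.argwhere((b.max(2)<40)).mean(0))
c=cv2.imread("pics/p3.png")
```

```text
start tip top proj [482.62048003 300.05301945]
(269, 183) [539. -85.   0.]
(269, 216) [444. -86.   0.]
(270, 196) [502. -88.   0.]
(275, 196) [ 502. -102.    0.]
box top R edge [530. -51.  55.] [439. -53.  55.]
[0, 0, 20] [247.3 210.9]
[15, -15, 0] [244.  213.3]
[0, -20, 0] [250.1 213.5]
[20, 0, 0] [240.  215.8]
[10, -10, 10] [245.1 211.4]
[ 0  0  0  0  0  0  0  0  0  0  0  0  0  0  0  0  6 11 14 14 16 18 18 17
 17 17 18 18 17 15 15 18 19 22 19 19 20 23 19 12 11 12 15 15 18 18 19 19
 19 19 20 22 23 26 31 32 33 34 35 35] [30.87645688 40.59207459]
```

The picture fits a fingertip about 20 mm above the reported TCP: the tip is seen at (247.5,210.8), and a point 20 mm higher projects to (247.3,210.9). Sideways it lines up. I'll keep going down in small steps until I feel contact.

```bash
python3 -m handwheel '[[[2,0,0,0,0,0,0],[4,0,0,0,0,0,0],[6,0,0,0,0,0,0],[8,0,0,0,0,0,0],[8,0,0,0,0,0,0]]]' | grep -E "tcp|force"; for i in 1 2; do python3 -m handwheel '[[[1,0,0,0,0,0,0],[2,0,0,0,0,0,0],[2,0,0,0,0,0,0]]]' | grep -E "tcp|force"; done
```

```text
tcp_pos: [483.1, 13.3, 61.7]
force: [0.1, -0.6, 0.1]
tcp_pos: [483.3, 13.4, 59.9]
force: [-0.8, 0.2, 0.6]
tcp_pos: [483.2, 13.3, 57.9]
force: [0.2, -0.9, -0.1]
```

```bash
for i in 1 2 ; do python3 -m handwheel '[[[1,0,0,0,0,0,0],[2,0,0,0,0,0,0],[2,0,0,0,0,0,0]]]' | grep -E "tcp|force"; done
python3 - <<'E'
from h import *
s=get_state();print(s['clock'],s['tcp_pos'],s['force'],proj("side",s['tcp_pos']))
a=grab_frame("side")[:,:,::-1]
cv2.imwrite("pics/p4.png",cv2.resize(a[180:240,216:276],(480,480),interpolation=2))
E
```

```text
tcp_pos: [483.2, 13.3, 55.9]
force: [-0.4, 0.3, -0.4]
tcp_pos: [483.2, 13.3, 53.9]
force: [-0.3, -0.9, 0.3]
6.65 [483.23555882  13.33329858  53.85852103] [-0.28461595 -0.89192116  0.3487087 ] [247.15594234 222.64814067]
```

View pics/p4.png

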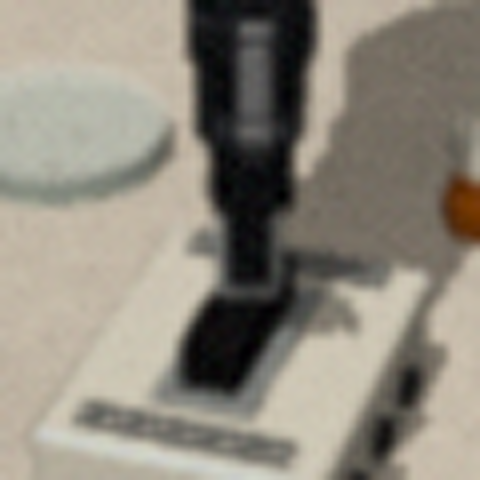

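The tip at crop (250,293) sits right above the middle of the cap, so I'll keep lowering until the force rises.

```bash
for i in 1 2 3; do python3 -m handwheel '[[[1,0,0,0,0,0,0],[2,0,0,0,0,0,0],[2,0,0,0,0,0,0]]]' | grep -E "tcp|force"; done
```

```text
tcp_pos: [483.2, 13.3, 51.9]
force: [0.2, 0.7, 0.9]
tcp_pos: [483.3, 13.3, 50.0]
force: [-1.2, -0.0, 2.0]
tcp_pos: [483.3, 13.3, 47.9]
force: [-0.1, 0.6, 2.6]
```

Contact came at a TCP height of about 52 mm, with the steady 2.5 N of friction. The stop should be near 39 mm.

```bash
python3 -m handwheel '[[[1,0,0,0,0,0,0],[2,0,0,0,0,0,0],[3,0,0,0,0,0,0],[4,0,0,0,0,0,0],[5,0,0,0,0,0,0],[5,0,0,0,0,0,0]]]' | grep -E "tcp|force"; for i in 1 2; do python3 -m handwheel '[[[1,0,0,0,0,0,0],[2,0,0,0,0,0,0],[2,0,0,0,0,0,0],[2,0,0,0,0,0,0]]]' | grep -E "tcp|force"; done
```

```text
tcp_pos: [483.3, 13.3, 42.9]
force: [-0.1, -0.3, 2.3]
tcp_pos: [483.3, 13.3, 41.0]
force: [-0.2, 0.3, 1.4]
tcp_pos: [483.3, 13.3, 39.0]
force: [-1.0, 0.2, 3.3]
```

```bash
for i in 1 2; do python3 -m handwheel '[[[1,0,0,0,0,0,0],[1.5,0,0,0,0,0,0],[1.5,0,0,0,0,0,0]]]' | grep -E "clock|tcp|force"; done
```

```text
clock: 9.3
tcp_pos: [483.3, 13.3, 37.6]
force: [-1.2, 0.6, 6.6]
clock: 9.6
tcp_pos: [483.3, 13.3, 36.3]
force: [-0.3, -0.7, 8.2]
```

The power switch is at its stop, with the force up at 8 N. I'll lift and go to the lamp; with the tip about 25 mm above the TCP, contact there should come at a TCP height near 42 mm.

```bash
python3 -m handwheel '[[[-5,0,0,0,0,0,0],[-20,0,0,0,0,0,0],[-45,0,0,0,0,0,0],[-70,0,0,0,0,0,0],[-90,15,9,0,0,0,0],[-100,40,24,0,0,0,0],[-100,70,42,0,0,0,0],[-100,100,60,0,0,0,0],[-100,130,77,0,0,0,0],[-100,160,95,0,0,0,0]]]' | grep -E "tcp|force"
python3 -m handwheel '[[[0,30,18,0,0,0,0],[0,60,36,0,0,0,0],[0,90,54,0,0,0,0],[0,110,66,0,0,0,0],[0,120,72,0,0,0,0],[0,127,76,0,0,0,0],[0,127,76,0,0,0,0],[0,127,76,0,0,0,0]]]' | grep -E "clock|tcp|force"
python3 - <<'E'
from h import *
print(rel([441,-318,50]))
a=grab_frame("side")[:,:,::-1];b=grab_frame("top")[:,:,::-1]
cv2.imwrite("pics/l1.png",np.hstack([cv2.resize(a[130:250,216:336],(400,400),interpolation=2),cv2.resize(b[160:240,193:273],(400,400),interpolation=2)]))
c,A,r=dark(b,233,199);print(c,A)
E
```

```text
tcp_pos: [459.1, -172.4, 135.9]
force: [0.3, 0.3, 0.3]
clock: 11.4
tcp_pos: [440.0, -316.2, 135.9]
force: [0.3, 0.6, 0.3]
[85.91108067  2.13266575 -0.148282  ]
[232.55128205 198.17307692] 156
```

View pics/l1.png

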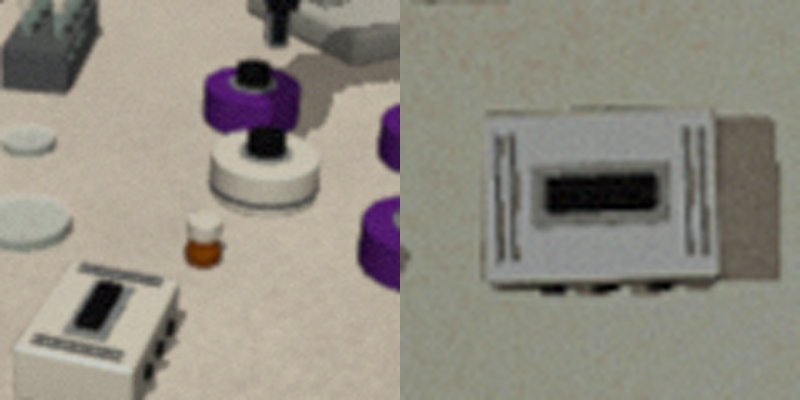

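The power switch is clearly sunk and the pack has not moved. The tip is above the lamp at about crop (278,45), so now I go down on it.

```bash
python3 -m handwheel '[[[10,1,0,0,0,0,0],[30,2,0,0,0,0,0],[50,2,0,0,0,0,0],[68,2,0,0,0,0,0],[80,2,0,0,0,0,0],[84,2,0,0,0,0,0],[84,2,0,0,0,0,0],[84,2,0,0,0,0,0]]]' | grep -E "tcp|force"
python3 - <<'E'
from h import *
s=get_state();print(s['clock'],s['tcp_pos'],s['force'],proj("side",s['tcp_pos']+[0,0,25]))
a=grab_frame("side")[:,:,::-1]
cv2.imwrite("pics/l2.png",cv2.resize(a[140:200,266:326],(480,480),interpolation=2))
E
```

```text
tcp_pos: [440.8, -319.8, 52.5]
force: [0.1, -0.3, 0.6]
12.3 [ 440.76396051 -319.84177849   52.49992474] [ 0.08924778 -0.26706834  0.57352304] [297.08480814 166.08207168]
```

View pics/l2.png

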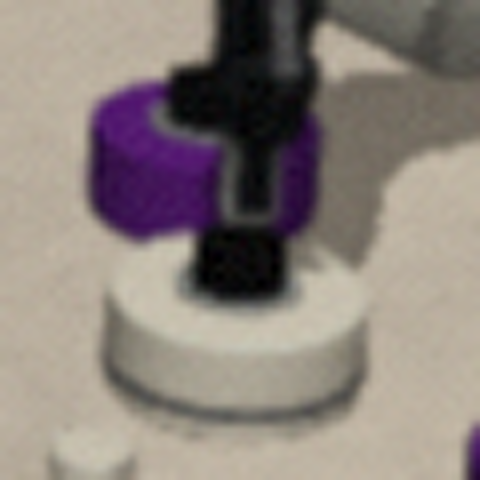

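The tip at crop (248,218) is centred over the lamp's cap, whose top is at about (240,237).

```bash
python3 -m handwheel '[[[2,0,0,0,0,0,0],[4,0,0,0,0,0,0],[6,0,0,0,0,0,0],[8,0,0,0,0,0,0],[8,0,0,0,0,0,0]]]' | grep -E "tcp|force"; for i in 1 2 3; do python3 -m handwheel '[[[1,0,0,0,0,0,0],[2,0,0,0,0,0,0],[3,0,0,0,0,0,0],[4,0,0,0,0,0,0],[4,0,0,0,0,0,0]]]' | grep -E "tcp|force"; done
```

```text
tcp_pos: [440.1, -319.6, 43.7]
force: [0.4, 0.3, -0.1]
tcp_pos: [440.3, -319.7, 40.0]
force: [-0.2, 0.0, 1.5]
tcp_pos: [440.4, -319.7, 35.9]
force: [-0.3, 0.8, 2.0]
tcp_pos: [440.3, -319.7, 31.9]
force: [-0.0, 0.6, 1.7]
```

```bash
for i in 1 2 3; do python3 -m handwheel '[[[1,0,0,0,0,0,0],[2,0,0,0,0,0,0],[2,0,0,0,0,0,0]]]' | grep -E "clock|tcp|force"; done
```

```text
clock: 14.65
tcp_pos: [440.3, -319.7, 29.9]
force: [0.5, 0.1, 2.3]
clock: 14.95
tcp_pos: [440.3, -319.7, 28.1]
force: [-0.3, -0.2, 4.3]
clock: 15.25
tcp_pos: [440.3, -319.7, 26.4]
force: [-0.5, 0.4, 9.6]
```

The lamp switch is at its stop. Next I lift and travel high to the camera box.

```bash
python3 -m handwheel '[[[-5,0,0,0,0,0,0],[-20,0,0,0,0,0,0],[-45,0,0,0,0,0,0],[-70,0,0,0,0,0,0],[-95,0,0,0,0,0,0],[-115,-10,-11,0,0,0,0],[-120,-30,-33,0,0,0,0],[-120,-52,-57,0,0,0,0],[-120,-76,-83,0,0,0,0],[-120,-100,-109,0,0,0,0]]]' | grep -E "tcp|force"
python3 -m handwheel '[[[0,-24,-26,0,0,0,0],[0,-48,-52,0,0,0,0],[0,-72,-78,0,0,0,0],[0,-96,-104,0,0,0,0],[0,-120,-130,0,0,0,0],[0,-144,-156,0,0,0,0],[0,-168,-182,0,0,0,0],[0,-192,-208,0,0,0,0],[0,-216,-234,0,0,0,0],[0,-235,-255,0,0,0,0]]]' | grep -E "tcp|force"
python3 -m handwheel '[[[0,-8,-8,0,0,0,0],[0,-11,-12,0,0,0,0],[0,-11,-12,0,0,0,0],[0,-11,-12,0,0,0,0]]]' | grep -E "clock|tcp|force"
python3 - <<'E'
from h import *
print(rel([646.5,147.5,77]))
b=grab_frame("top")[:,:,::-1];cv2.imwrite("pics/k0.png",b)
t=cv2.imread("pics/top0.png")
for a in((233,199),(355,218)):print(dark(t,*a)[:2],dark(b,*a)[:2])
E
```

```text
tcp_pos: [500.9, -183.6, 145.8]
force: [0.9, -0.5, 0.7]
tcp_pos: [642.4, 134.5, 145.5]
force: [0.8, 0.0, -1.4]
clock: 17.65
tcp_pos: [648.8, 144.0, 145.8]
force: [0.3, -0.2, -0.2]
[68.82285927 -4.20810583  0.5997114 ]
(array([232.58433735, 197.95180723]), np.int32(166)) (array([232.75510204, 198.23809524]), np.int32(147))
(array([355.55729167, 217.05729167]), np.int32(192)) (array([354.99418605, 217.22093023]), np.int32(172))
```

Both pressed caps look smaller in the top view (166→147 and 192→172 px), and neither has moved sideways. I'll lower over the camera switch and check.

```bash
python3 -m handwheel '[[[10,-2,0.5,0,0,0,0],[28,-4,0.5,0,0,0,0],[46,-4,0.5,0,0,0,0],[60,-4,0.5,0,0,0,0],[68,-4,0.5,0,0,0,0],[68,-4,0.5,0,0,0,0],[68,-4,0.5,0,0,0,0]]]' | grep -E "tcp|force"
python3 - <<'E'
from h import *
a=grab_frame("side")[:,:,::-1]
cv2.imwrite("pics/k1.png",np.hstack([cv2.resize(a[195:275,125:205],(400,400),interpolation=2),cv2.resize(a[150:210,266:326],(400,400),interpolation=2)]))
E
```

```text
tcp_pos: [647.5, 150.1, 78.3]
force: [0.1, 0.8, -0.5]
```

View pics/k1.png

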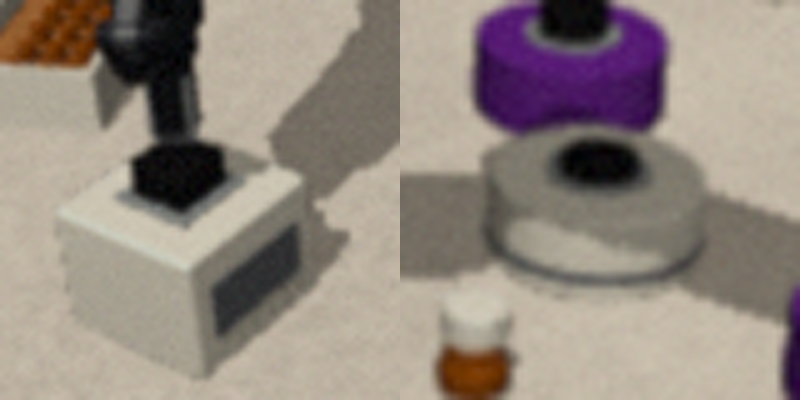

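The lamp cap is sunk. The tip at crop (175,137) is centred over the camera switch, whose top is at about (178,158), so I press.

```bash
python3 -m handwheel '[[[2,2,0,0,0,0,0],[4,2,0,0,0,0,0],[6,2,0,0,0,0,0],[8,2,0,0,0,0,0],[8,2,0,0,0,0,0]]]' | grep -E "tcp|force"; for i in 1 2 3; do python3 -m handwheel '[[[1,0,0,0,0,0,0],[2,0,0,0,0,0,0],[3,0,0,0,0,0,0],[4,0,0,0,0,0,0],[4,0,0,0,0,0,0]]]' | grep -E "tcp|force"; done
```

```text
tcp_pos: [647.6, 148.3, 69.6]
force: [0.2, -0.3, -0.1]
tcp_pos: [647.9, 148.3, 66.1]
force: [-1.3, -0.4, 1.8]
tcp_pos: [647.9, 148.3, 61.9]
force: [-0.8, -0.4, 2.2]
tcp_pos: [648.0, 148.3, 57.8]
force: [-1.3, 0.0, 1.2]
```

```bash
for i in 1 2 3; do python3 -m handwheel '[[[1,0,0,0,0,0,0],[2,0,0,0,0,0,0],[2,0,0,0,0,0,0]]]' | grep -E "clock|tcp|force"; done
```

```text
clock: 20.75
tcp_pos: [647.9, 148.3, 55.9]
force: [0.5, -1.0, 2.6]
clock: 21.05
tcp_pos: [648.0, 148.3, 54.0]
force: [-0.7, 0.4, 3.4]
clock: 21.35
tcp_pos: [648.0, 148.3, 52.4]
force: [-1.5, -0.7, 7.7]
```

The camera switch is at its stop too. I'll lift clear and take the last check.

```bash
python3 -m handwheel '[[[-5,0,0,0,0,0,0],[-20,0,0,0,0,0,0],[-45,0,0,0,0,0,0],[-70,0,0,0,0,0,0],[-95,0,0,0,0,0,0],[-115,0,0,0,0,0,0],[-120,0,0,0,0,0,0],[-120,0,0,0,0,0,0]]]' | grep -E "tcp|force"
python3 -m handwheel '[[[0,25,25,0,0,0,0],[0,50,50,0,0,0,0],[0,75,75,0,0,0,0],[0,100,100,0,0,0,0],[0,125,125,0,0,0,0],[0,150,150,0,0,0,0],[0,175,175,0,0,0,0],[0,195,195,0,0,0,0],[0,200,200,0,0,0,0],[0,200,200,0,0,0,0]]]' | grep -E "clock|tcp|force"
python3 - <<'E'
from h import *
b=grab_frame("top")[:,:,::-1];a=grab_frame("side")[:,:,::-1];t=cv2.imread("pics/top0.png")
for p in((233,199),(355,218),(186,138),(125,224)):
    try:print(dark(t,*p,12)[:2],dark(b,*p,12)[:2])
    except ValueError:print(p,'hidden')
cv2.imwrite("pics/end.png",np.hstack([cv2.resize(a[100:384,40:324],(400,400)),cv2.resize(b[60:300,90:330],(400,400))]))
E
```

```text
tcp_pos: [648.3, 148.3, 172.9]
force: [-0.4, -0.3, -0.4]
clock: 23.15
tcp_pos: [542.0, -115.5, 171.1]
force: [-0.6, 0.9, -0.7]
(array([232.58433735, 197.95180723]), np.int32(166)) (array([232.51948052, 198.13636364]), np.int32(154))
(array([355.55729167, 217.05729167]), np.int32(192)) (array([355.01796407, 217.25149701]), np.int32(167))
(array([184.54320988, 136.87654321]), np.int32(162)) (array([184.78625954, 137.45801527]), np.int32(131))
(array([124.09302326, 223.30232558]), np.int32(43)) (array([123.89189189, 223.35135135]), np.int32(37))
```

View pics/end.png

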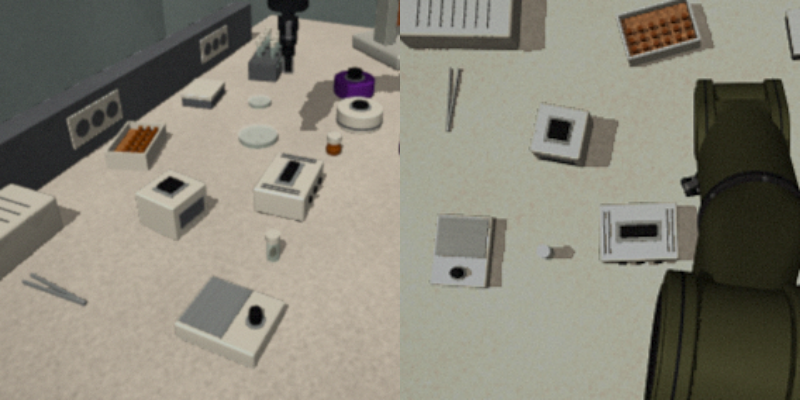

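All three switches are sunk, the warmer's switch still stands out, everything is in place and the arm is clear.

```bash
python3 -c "
from rig import order; print(order.finish_job())"
```

```text
the job is handed in; nothing more can be done
None
```

I pressed the power, lamp and camera switches in that order with shut fingertips, each to its stop, and handed the job in at about 23 s. The end force on each switch was 8 to 10 N.

**Last checks:** the final pictures show all three caps sunk and the warmer's switch still out. The switch centres shifted by less than 1 pixel (about 2.5 mm). Nothing else looks moved or tipped, and the arm is clear of everything. The jar and both dishes I checked only by eye, in the side view.

**One disagreement:** the fingertips met each switch about 25 mm lower than the reported TCP height should have given. The side camera showed the same kind of gap, about 20 mm. I therefore found each contact by force, in steps of a few millimetres.

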